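# Build up the model coaling tower

## Robot

A 6-joint arm with a two-finger parallel gripper is mounted at the origin on the work surface. World frame = base frame: x ahead of the robot, y to its left, z up, the work surface at z = 0. Lengths are in mm, angles in degrees, forces in N, time in s.
With the tool pointing down it reaches from about 350 to 850 mm from the base axis. Payload 8.1 kg.
Tool frame: the origin (TCP) lies on the centre line of the jaws, within the pads' length; the fingertips stand r.tip_extent ahead of it and the grasp point (between the pads) lies 8 mm behind it (r.tip_extent is the distance from the TCP to the fingertips, in mm); z points along the fingers, y is the direction in which the jaws open and shut (so a half turn about z gives the same grasp; the last joint's range is limited). The gripper opens to 85 mm and grips with 20 to 120 N. Pads are 22 mm wide; open, the fingers measure 114 mm over their backs; the gripper's body (76 mm by 85 mm) begins 54 mm behind the grasp point. The pads swing forward as they close: fully open they stand 13 mm farther back than shut.
Start: joints at [60.539, 7.471, 85.268, -0, 87.261, -4.893], TCP at [249.448, 545.693, 242.292] pointing down, gripper open.
Joint ranges: [-169.43, 169.43], [-51.17, 129.36], [1.28, 143.12], [-76.62, 256.62], [0, 156.53], [-152.29, 152.29]. Speed limits (degrees/s): [136.94, 136.94, 159.86, 180, 180, 180].

## Interface

Orientations are given as [roll, pitch, yaw] about the fixed x, y, z axes, in that order (R = Rz(yaw) Ry(pitch) Rx(roll)).
In Python, from bench import sense, optics, hand_in, spotter, r gives the robot as it stands.
- The arm moves only by the tool apply_moves, never from a script. Its argument "series" is a list of rows, each a list of 3 entries, a list of its own where there are three numbers: the opening, from 0 (shut) to 1 (fully open), then the shift along the world's x, y, z in m, then the turn about the world's z in rad. In form: [[grip, [x, y, z], turn], ...]. A call has 1 to 5 rows; each row is the pose to reach, as a shift and turn from the pose measured when the call began; what a row does not reach only later rows make up. A row lasts 1/8 s, in which the tool goes at most 62.5 mm and 10.7 degrees, less where a joint would pass 70% of its speed; a pose out of reach is approached as far as the arm can. A call with a gripper value outside its range is refused whole. The fingers move at their own pace and stop on an object; "grip_force" is the grip in N (left out, the last holds). Time passes only in rows, so rows that repeat a pose let the fingers close. It gives the time, the measured TCP pose, the force and the opening at its end, in the units of the state.
- sense(): the state, without advancing time (a new reading comes with each control period).
- optics.snapshot(name): name is "scene" or "side" or "wrist"; returns a dict with "color" (384x512x3 uint8, blue, green, red), "intrinsics" (3x3 intrinsics, pixels), "rvec" (rotation vector, rad) and "tvec" (3), from world to camera coordinates, as OpenCV has them. Camera axes: x right, y down, z forward; pixel columns grow to the right and rows downward; lengths in mm; the calibration is good to about 2 mm. A picture is of the moment at which its call begins. There is no depth.
- hand_in(): hands the job in, once; it reports no verdict.
Trained networks look in a picture, given as the dict that the camera call returned (one of the last four; its "shot" number tells which), for a name from the list of things; names that differ only in an ending like _2 or _b are one class to them, and where a whole thing is asked for, a point or a joint stands for the part that bears it (a point fixed in the world has none). Each returns a list of dicts, best first, with "p" (0 to 1); they miss things now and then, are a little off and sometimes report something else, mostly with a low value. They report only what shows in the picture. A call takes as long as a camera call. They do not tell look-alikes from the thing itself.
- spotter.search_frame(picture, query): "xyz" ([x, y, z] in mm, in the coordinates of the camera as it stood for that picture, good to about 4 mm: the middle of the surface that is visible of it).
- spotter.masks_of(picture, query): "mask" (384x512 bool, what is visible of it).
The state is a dict: "time": time; "joint_pos": joint angles; "qd": joint speeds; "joint_efforts": joint torques, N m; "tool_pos": TCP position; "tcp_rot": TCP orientation; "ft_force": force on the tool from outside, world axes, zero at the start; "wrist_torque": the same for the moment, N m; "finger_gap": finger opening in mm.
Only numpy, scipy, OpenCV 4.12 (cv2) and the standard library are available. Lean on these libraries where they do the work, as an engineer would, in place of code of your own. Each camera call takes 0.05 s, during which the arm holds its last target.

## Task

Build the coaling tower by the turntable, from the ground up in this order: stand the tower base in the middle of the round pad (not the square one) so that it overhangs nowhere, lower the hopper (the larger tapered cup) plug-down into the base, then the sleeve (the smaller tapered cup) into the hopper, and last the cap with the vent pipe into the sleeve. Each part must sit level and fully home on the one below. Leave the two vans, the tender, the brass dome and the engineer's square where they are.

Things in the scene. Friction and masses are not known exactly. Their poses are not given: they have to be found in the camera images.
- pad: Target: round concrete-coloured disc, 96 mm across, 10 mm thick, fixed flat on the table. Origin: centre of its underside; its top is 10 mm above. (A square slab of 85 mm, same thickness and colour, lies near it and is not used.)
- base: Tower base: plaster-coloured round tube, the widest loose part, 60 mm high: plinth 72 mm across up to height 8 mm, then from 11 mm to the rim a shaft 62 mm across, to be gripped. Open straight bore 52 mm across, 32 mm deep from the rim. 350 g. Origin: centre of underside, z up its axis; starts upright.
- hopper: Hopper: larger of two aluminium cups, 62 mm high: solid tapered plug (32 mm across at the foot, 48 at height 28) under a straight collar 58 mm across (height 28 to 62), bore 40 mm across, 34 deep. Grip the collar near its top. Seated, the collar rests on the base's rim, plug in its bore, origin 32 mm above the base's. 160 g. Origin: centre of underside, z up its axis; starts upright.
- sleeve: Sleeve: smaller of two aluminium cups, 60 mm high: solid tapered plug (26 mm across at the foot, 36 at height 26) under a straight collar 46 mm across (height 26 to 60), bore 28 mm across, 34 deep. Grip the collar near its top. Seated, the collar rests on the hopper's rim, plug in its bore, origin 36 mm above the hopper's. 110 g. Origin: centre of underside, z up its axis; starts upright.
- cap: Cap: aluminium, 52 mm high: tapered plug (21 mm across at the foot, 24 at height 10), round roof 52 mm across (height 10, sloping up to 20), upright vent pipe 18 mm across (height 20 to 52); grip the pipe near its top. Seated, the roof rests on the sleeve's rim, plug in its bore, origin 50 mm above the sleeve's. 70 g. Origin: centre of underside, z up its axis; starts upright.
- van_a: Bystander: olive plastic box van, 136 x 56 mm, 68 mm high, loose, length along its x. Origin: centre of its underside.
- van_b: Bystander: a second, identical olive box van. Origin: centre of its underside.
- tender: Bystander: black cast-metal tender, 120 x 56 mm, 52 mm high, loose, length along its x. Origin: centre of its underside.
- dome: Bystander: small solid brass steam dome, 36 mm across, 33 mm high, loose. Origin: centre of its underside.
- square: Bystander: engineer's square of bright steel lying flat, loose: stock 12 mm high, 65 mm long along its y and 14 mm wide, centred on the origin; blade 4 mm thick along +x to 90 mm from the origin, at the stock's +y end. Origin: underside of the stock, at its middle.
Mind the look-alikes: they are no part of the job. Leave any pink or purple look-alike of the pad alone. What is shaped like the cap but blue is not meant.

How it is judged (in metres and radians):
On the way, in this order (a step that is already met when the one before it is completed fails the run):
1. the base stands upright in the middle of the round pad (horizontal distance between base and pad below 0.012 m and z of base in the frame of pad between 0.007 and 0.013 m and angle between base's own z axis and vertical below 0.06 rad and linear speed of base below 0.01 m/s and angular speed of base below 0.1 rad/s), for 0.2 s.
2. the hopper is seated level in the base (horizontal distance between hopper and base below 0.004 m and z of hopper in the frame of base between 0.029 and 0.035 m and angle between hopper's own z axis and vertical below 0.06 rad and linear speed of hopper below 0.01 m/s and angular speed of hopper below 0.1 rad/s), for 0.2 s.
3. the sleeve is seated level in the hopper (horizontal distance between sleeve and hopper below 0.004 m and z of sleeve in the frame of hopper between 0.033 and 0.039 m and angle between sleeve's own z axis and vertical below 0.06 rad and linear speed of sleeve below 0.01 m/s and angular speed of sleeve below 0.1 rad/s), for 0.2 s.
4. the cap is seated level in the sleeve (horizontal distance between cap and sleeve below 0.004 m and z of cap in the frame of sleeve between 0.047 and 0.053 m and angle between cap's own z axis and vertical below 0.06 rad and linear speed of cap below 0.01 m/s and angular speed of cap below 0.1 rad/s), for 0.2 s.
At the end, for the whole second after the job is handed in: Base on the round pad within 12 mm of its centre; hopper in base, sleeve in hopper, cap in sleeve, each within 4 mm of coaxial and 3 mm of its seated height; all four within 0.06 rad of upright and at rest (under 10 mm/s, 0.1 rad/s) (all of step 1 and all of step 2 and all of step 3 and all of step 4); the robot touches nothing.
It fails at once if the van (van_a) is moved more than 25 mm or tipped over (distance of van_a from where it was at the start of the episode above 0.025 m or angle between van_a's own z axis and vertical above 0.5 rad).
It fails at once if the van (van_b) is moved more than 25 mm or tipped over (distance of van_b from where it was at the start of the episode above 0.025 m or angle between van_b's own z axis and vertical above 0.5 rad).
It fails at once if the tender (tender) is moved more than 25 mm or tipped over (distance of tender from where it was at the start of the episode above 0.025 m or angle between tender's own z axis and vertical above 0.5 rad).
It fails at once if the dome (dome) is moved more than 25 mm or tipped over (distance of dome from where it was at the start of the episode above 0.025 m or angle between dome's own z axis and vertical above 0.5 rad).
It fails at once if the engineer's square (square) is moved more than 25 mm or tipped over (distance of square from where it was at the start of the episode above 0.025 m or angle between square's own z axis and vertical above 0.5 rad).
It also fails if it takes over 122 s, if anything falls off the work surface, if the arm or the gripper's body presses on something with over 40 N, if the wrist force passes 120 N, or if a joint passes its speed limit or range.

## Working session

There is one attempt and no reset: what is moved stays moved. The work goes in short steps, Python scripts to look and compute and a tool call to move; the robot and the scene stay as the last step left them, time stands still between calls to the robot, and variables do not carry over. Pictures are saved under pics/ and viewed, and the job is handed in when it is done.

Besides the shell and the picture viewer there is one more tool, called as name(argument=value, ...) on one line, values as JSON. apply_moves: Moves the arm, as the interface text tells. Its arguments: {"type":"object","properties":{"series":{"type":"array"},"grip_force":{"type":"number"}},"required":["series"]}

```bash
ls; mkdir -p pics; python3 - <<'E'
from bench import sense, optics, spotter, r
import cv2
print(sense()); print(r.tip_extent)
for n in ["scene","side"]:
    p=optics.snapshot(n); cv2.imwrite(f"pics/{n}0.png",p["color"]); print(n,p["intrinsics"],p["rvec"],p["tvec"])
E
```

```text
pics
{'time': 0.0, 'joint_pos': array([ 6.05379856e+01,  7.51539370e+00,  8.53323549e+01, -6.40409661e-04,
        8.72620921e+01, -4.89299123e+00]), 'qd': array([ 0.13294706,  0.10773924, -0.01206096,  0.01886625,  0.07337774,
       -0.05846536]), 'joint_efforts': array([-5.02765019e-03, -5.69439340e+01, -5.00524557e+01, -6.56753327e-04,
        1.57279830e-02,  6.83642293e-05]), 'tool_pos': array([249.18149757, 545.19840108, 241.21197248]), 'tcp_rot': array([-1.79890505e+02, -8.73157700e-03,  1.55431000e+02]), 'ft_force': array([-0.13671194,  0.03245825, -0.77595911]), 'wrist_torque': array([0.00931224, 0.01481632, 0.05841506]), 'finger_gap': 85.06028227694254}
11.0
scene [[367.45100726   0.         257.16422288]
 [  0.         367.45100726 192.60740189]
 [  0.           0.           1.        ]] [ 2.46817839  0.55693416 -0.1887802 ] [-541.64158617 -177.27283033 1214.63729337]
side [[399.11526374   0.         256.71998086]
 [  0.         399.11526374 193.67569078]
 [  0.           0.           1.        ]] [ 0.44298463 -2.82340788  0.98285697] [ 542.54210992  152.71322781 1018.75378445]
```

View pics/scene0.png

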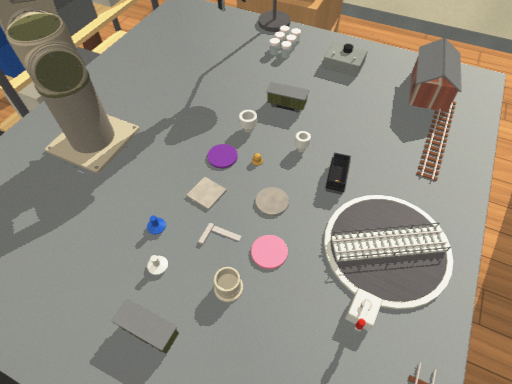

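View pics/side0.png

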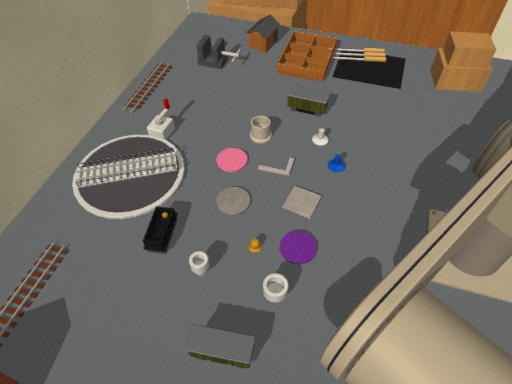

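```bash
cat > h.py <<'E'
import numpy as np, cv2
from scipy.optimize import least_squares
from bench import sense, optics, spotter, hand_in, r
PROF={'pad':[(0,48),(10,48)],'base':[(0,36),(8,36),(11,31),(60,31)],
'hopper':[(0,16),(28,24),(28,29),(62,29)],'sleeve':[(0,13),(26,18),(26,23),(60,23)],
'cap':[(0,10.5),(10,12),(10,26),(20,9),(52,9)],'dome':[(0,18),(33,10)]}
def pose(p): R=cv2.Rodrigues(np.array(p['rvec']))[0]; return R,np.array(p['tvec']).ravel()
def proj(p,X): return cv2.projectPoints(np.float64(X).reshape(-1,3),np.array(p['rvec']),np.array(p['tvec']),np.array(p['intrinsics']),None)[0].reshape(-1,2)
def backz(p,uv,z):
    R,t=pose(p); d=R.T@np.linalg.inv(p['intrinsics'])@np.array([*uv,1]); c=-R.T@t
    return c+d*(z-c[2])/d[2]
def w(p,xyz): R,t=pose(p); return R.T@(np.array(xyz)-t)
def pts(name,x,y,z0):
    a=np.linspace(0,2*np.pi,48,endpoint=False)
    return np.array([[x+rr*np.cos(q),y+rr*np.sin(q),z0+h] for h,rr in PROF[name] for q in a])
def hc(uv):
    h=cv2.convexHull(np.float32(uv)); m=cv2.moments(h); return np.array([m['m10']/m['m00'],m['m01']/m['m00']]),m['m00']
def fit(p,name,mask,x0,z0=0):
    v,u=np.nonzero(mask); c,a=hc(np.c_[u,v])
    s=least_squares(lambda q:hc(proj(p,pts(name,q[0],q[1],z0)))[0]-c,x0,diff_step=1e-4)
    return s.x,a,hc(proj(p,pts(name,*s.x,z0)))[1]
E
cat > a.py <<'E'
from h import *
for n in ["scene","side"]:
    p=optics.snapshot(n)
    for q in ['pad','base','hopper','sleeve','cap','dome','van_a','tender','square']:
        for d in spotter.masks_of(p,q)[:4]:
            m=d['mask']; v,u=np.nonzero(m)
            if d['p']<.2 or len(u)<10: continue
            c=(u.mean(),v.mean()); g=backz(p,c,20)
            out=''
            if q in PROF:
                try:
                    x,a,b=fit(p,q,m,g[:2]); out=f'{x.round(1)} area {a:.0f} model {b:.0f}'
                except Exception as e: out=str(e)
            print(n,q,round(d['p'],2),np.round(c),g[:2].round(),out, p['color'][m].mean(0).round())
E
python3 a.py
```

```text
scene pad 0.95 [270. 251.] [ 700. -132.] [ 696.5 -123.9] area 930 model 1007 [178. 159. 242.]
scene pad 0.73 [222. 156.] [432. 102.] [424. 114.] area 547 model 609 [164.  71. 143.]
scene pad 0.6 [272. 201.] [641.  13.] [637.   23.5] area 744 model 783 [150. 168. 178.]
scene base 0.89 [228. 284.] [ 644. -258.] [ 644.7 -258.9] area 782 model 850 [137. 162. 173.]
scene hopper 0.77 [248. 120.] [434. 277.] [444.2 256.9] area 255 model 342 [153. 167. 170.]
scene cap 0.5 [156. 225.] [ 388. -194.] [ 384.6 -191.6] area 272 model 276 [176. 100.  57.]
scene dome 0.48 [257. 159.] [536. 137.] [531.5 145. ] area 76 model 117 [ 66. 131. 170.]
scene van_a 0.87 [146. 326.] [ 523. -425.]  [127. 134. 135.]
scene van_a 0.61 [287.  96.] [505. 445.]  [ 87. 100. 101.]
scene tender 0.59 [338. 174.] [779. 188.]  [46. 46. 48.]
scene square 0.81 [217. 233.] [ 552. -145.]  [187. 201. 211.]
side pad 0.96 [298. 247.] [420. 126.] [421.4 115.9] area 998 model 1009 [133.  45. 110.]
side pad 0.6 [233. 200.] [630.  34.] [635.5  22.6] area 748 model 783 [115. 126. 136.]
side pad 0.59 [231. 159.] [ 689. -111.] [ 694.7 -
[... 513 characters left out ...]
ve 0.64 [277. 168.] [ 545. -118.] [ 541.4 -107.5] area 366 model 299 [145. 151. 162.]
side sleeve 0.61 [199. 262.] [643. 241.] [636.  251.4] area 369 model 397 [152. 164. 168.]
side cap 0.64 [336. 164.] [ 383. -188.] [ 383.3 -190.6] area 208 model 226 [158.  75.  23.]
side dome 0.66 [254. 245.] [527. 152.] [529.6 145.3] area 150 model 163 [ 39. 120. 162.]
side van_a 0.96 [220. 346.] [518. 417.]  [93. 98. 99.]
side van_a 0.74 [307. 100.] [ 536. -453.]  [65. 82. 82.]
side van_a 0.59 [160. 229.] [780. 184.]  [27. 27. 29.]
side tender 0.58 [160. 230.] [780. 185.]  [24. 25. 27.]
side square 0.67 [278. 168.] [ 543. -120.]  [148. 155. 168.]
side square 0.37 [233. 201.] [630.  36.]  [115. 127. 136.]
```

```bash
cat > b.py <<'E'
from h import *
tiles=[]
for n,S in [("scene",{'sleeve':(303,141),'cap':(157,264),'hopper':(248,121),'base':(228,284),'pad':(272,201)}),("side",{'sleeve':(199,262),'cap':(320,136),'hopper':(275,287),'base':(260,129),'pad':(233,200)})]:
    p=optics.snapshot(n); im=p['color']
    for q,(u,v) in S.items():
        m=np.full(im.shape[:2],cv2.GC_BGD,np.uint8); s=30
        # init model box
        g=backz(p,(u,v),25)
        h=proj(p,pts(q,g[0],g[1],0)); x0,y0=h.min(0).astype(int)-6; x1,y1=h.max(0).astype(int)+6
        m[y0:y1,x0:x1]=cv2.GC_PR_BGD; hull=cv2.convexHull(h.astype(np.int32)); cv2.fillConvexPoly(m,hull,cv2.GC_PR_FGD)
        cc=(slice(y0-15,y1+15),slice(x0-15,x1+15)); sub=cv2.resize(im[cc],None,fx=4,fy=4,interpolation=cv2.INTER_CUBIC); sm=cv2.resize(m[cc],None,fx=4,fy=4,interpolation=cv2.INTER_NEAREST)
        cv2.grabCut(sub,sm,None,np.zeros((1,65)),np.zeros((1,65)),6,cv2.GC_INIT_WITH_MASK)
        fg=((sm==1)|(sm==3)).astype(np.uint8)
        k,lab,st,_=cv2.connectedComponentsWithStats(fg); fg=lab==1+np.argmax(st[1:,4])
        vv,uu=np.nonzero(fg); U=(uu+.5)/4-.5+x0-15; V=(vv+.5)/4-.5+y0-15
        c,a=hc(np.c_[U,V]); sol=least_squares(lambda t:hc(proj(p,pts(q,t[0],t[1],0)))[0]-c,g[:2],diff_step=1e-4).x
        hh=proj(p,pts(q,*sol,0)); print(n,q,sol.round(1),a,hc(hh)[1])
        t=cv2.resize(im[cc],None,fx=4,fy=4,interpolation=cv2.INTER_CUBIC)
        ph=cv2.convexHull(((hh-[x0-15,y0-15]+.5)*4).astype(np.int32)); cv2.polylines(t,[ph],True,(0,0,255),1)
        ct,_=cv2.findContours(fg.astype(np.uint8),0,2); cv2.drawContours(t,ct,-1,(0,255,0),1)
        tl=np.zeros((300,300,3),np.uint8); t=t[:300,:300]; tl[:t.shape[0],:t.shape[1]]=t; tiles.append(cv2.resize(tl,(160,160)) if 0 else tl)
o=np.vstack([np.hstack(tiles[:5]),np.hstack(tiles[5:])]); cv2.imwrite('pics/crop1.png',cv2.resize(o,(800,320),interpolation=cv2.INTER_AREA))
E
python3 b.py
```

```text
scene sleeve [636.4 252.2] 272.34375 264.9534588144161
scene cap [ 453.6 -285.8] 344.59375 318.88291485630907
scene hopper [442.7 260. ] 340.3125 341.29916756413877
scene base [ 644.2 -257.8] 844.625 849.2327834405005
scene pad [634.8  16.6] 902.25 789.4630444564391
side sleeve [635.8 252.8] 390.0 398.0934876834508
side cap [ 453.3 -285.8] 211.25 201.12569088384043
side hopper [440.9 260.5] 605.0 622.6018137033097
side base [ 643.7 -258. ] 528.625 530.8824031092227
side pad [635.4  23. ] 739.1875 783.2575139258988
```

View pics/crop1.png

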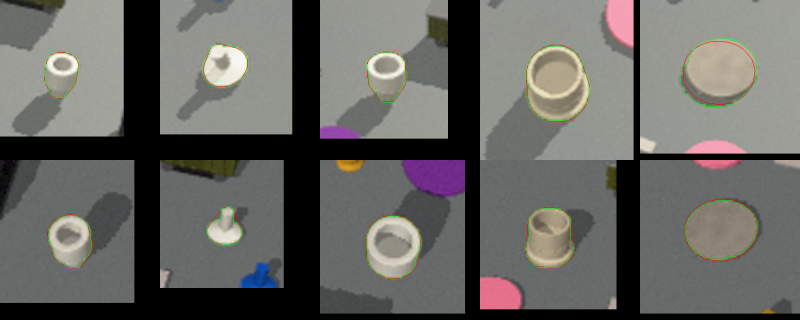

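Candidates in the scene view:
- **Pad:** grey disc (272,201) is the one. Pink disc (269,252), purple disc (223,156) and square slab (206,193) are not.
- **Cap:** white (157,265) is the one. Blue (157,224) is not.
- **Hopper:** (248,121), the larger cup, at x≈442, y≈260.
- **Sleeve:** (303,141), the smaller cup, at x≈636, y≈252.
- **Base:** (228,284).

In the crops the silhouettes match each part's model, and the two cameras agree to about 1 mm. The one exception is the pad in the scene crop, where the outline took in its shadow, so I used the mask fit there.

Next I move to the base.

apply_moves(series=[[1,[0.06,-0.12,0],0],[1,[0.12,-0.24,0],0],[1,[0.15,-0.3,0],0],[1,[0.15,-0.3,0],0],[1,[0.15,-0.3,0],0]], grip_force=40)

```text
time: 1.82
tool_pos: [389.8, 264.4, 242.6]
tcp_rot: [180.0, 0.0, 155.5]
ft_force: [1.4, -0.2, -0.2]
finger_gap: 85.3
```

apply_moves(series=[[1,[0.13,-0.27,0],0],[1,[0.13,-0.27,0],0],[1,[0.13,-0.27,0],0],[1,[0.13,-0.27,0],0],[1,[0.13,-0.27,0],0]])

```text
time: 2.45
tool_pos: [520.5, -8.0, 242.9]
tcp_rot: [179.9, 0.1, 155.4]
ft_force: [0.6, -0.5, 0.4]
finger_gap: 85.6
```

apply_moves(series=[[1,[0.124,-0.252,0],0],[1,[0.124,-0.252,0],0],[1,[0.124,-0.252,0],0],[1,[0.124,-0.252,0],0],[1,[0.124,-0.252,0],0]])

```text
time: 3.08
tool_pos: [644.9, -263.2, 242.2]
tcp_rot: [180.0, 0.1, 155.3]
ft_force: [0.3, 0.7, -0.2]
finger_gap: 85.7
```

```bash
cat > wv.py <<'E'
from h import *
import sys
s=sense(); print(s['tool_pos'].round(1),s['tcp_rot'].round(2))
p=optics.snapshot('wrist'); im=p['color'].copy()
for n,x,y,z in [(a.split(',')[0],*map(float,a.split(',')[1:])) for a in sys.argv[2:]]:
    h=proj(p,pts(n,x,y,z)).reshape(-1,48,2)
    for ring in h: cv2.polylines(im,[ring.astype(np.int32)],True,(0,0,255),1)
cv2.imwrite(f'pics/{sys.argv[1]}.png',im); print(sense()['tool_pos'].round(1))
E
python3 wv.py w1 base,644,-258,0
```

```text
[ 644.9 -263.2  242.2] [1.7997e+02 7.0000e-02 1.5527e+02]
[ 645.2 -266.   241.6]
```

View pics/w1.png

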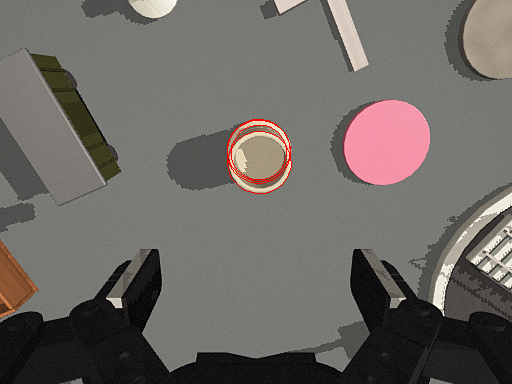

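```bash
cat > wf.py <<'E'
from h import *
import sys
name=sys.argv[2]; z0=float(sys.argv[3]); g=np.array([float(sys.argv[4]),float(sys.argv[5])])
p=optics.snapshot('wrist'); s=sense(); print(s['tool_pos'].round(1),s['tcp_rot'].round(2))
im=p['color'].copy()
for d in spotter.masks_of(p,name)[:3]:
    v,u=np.nonzero(d['mask'])
    if len(u)<30: continue
    x,a,b=fit(p,name,d['mask'],g,z0); print(round(d['p'],2),(u.mean().round(),v.mean().round()),x.round(1),a,b)
    cv2.polylines(im,[cv2.convexHull(proj(p,pts(name,*x,z0)).astype(np.int32))],True,(0,0,255),1)
    ct,_=cv2.findContours(d['mask'].astype(np.uint8),0,2); cv2.drawContours(im,ct,-1,(0,255,0),1)
cv2.imwrite(f'pics/{sys.argv[1]}.png',im)
E
python3 wf.py w2 base 0 644 -258
```

```text
[ 644.6 -263.7  241.5] [1.7999e+02 4.0000e-02 1.5519e+02]
0.69 (np.float64(262.0), np.float64(155.0)) [ 643.2 -257.8] 3609.5 3860.7757823165157
```

View pics/w2.png

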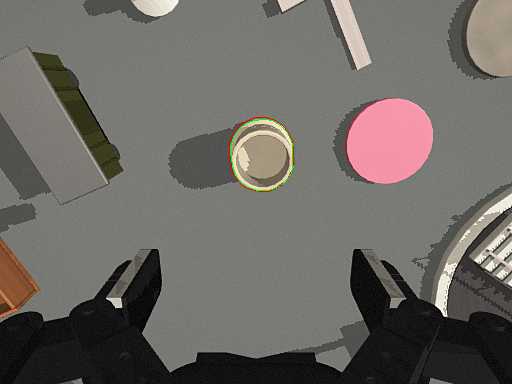

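The wrist view shows the base at (262,155), with the fit within 1 mm of the other cameras. Going down.

apply_moves(series=[[1,[-0.001,0.005,-0.05],0],[1,[-0.001,0.005,-0.1],0],[1,[-0.001,0.005,-0.14],0],[1,[-0.001,0.005,-0.17],0],[1,[-0.001,0.005,-0.17],0]])

```text
time: 3.85
tool_pos: [641.0, -254.3, 68.4]
tcp_rot: [179.9, -0.4, 155.3]
ft_force: [-0.0, 0.0, 0.2]
finger_gap: 85.3
```

```bash
cat > st.py <<'E'
from bench import sense, optics
for i in range(2): optics.snapshot('side'); s=sense(); print(s['tool_pos'].round(1),s['tcp_rot'].round(1),s['ft_force'].round(1),s['finger_gap'].round(1))
E
python3 st.py
```

```text
Traceback (most recent call last):
  File "st.py", line 2, in <module>
    for i in range(2): optics.snapshot('side'); s=sense(); print(s['tool_pos'].round(1),s['tcp_rot'].round(1),s['ft_force'].round(1),s['finger_gap'].round(1))
                                                                                                                                     ^^^^^^^^^^^^^^^^^^^^^
AttributeError: 'float' object has no attribute 'round'
```

```bash
sed -i "s/s\['finger_gap'\].round(1)/round(s['finger_gap'],1)/" st.py; python3 st.py
```

```text
[ 643.8 -256.1   73.1] [1.799e+02 1.000e-01 1.553e+02] [ 0.3 -0.3  0.4] 85.5
[ 644.6 -256.7   74.2] [179.9   0.2 155.3] [-0.7 -0.6  0.5] 85.4
```

apply_moves(series=[[1,[0,-0.001,-0.02],0],[1,[0,-0.001,-0.034],0],[0.6,[0,-0.001,-0.034],0],[0.6,[0,-0.001,-0.034],0],[0.6,[0,-0.001,-0.034],0]])

```text
time: 4.62
tool_pos: [644.5, -257.6, 40.0]
tcp_rot: [179.9, 0.2, 155.3]
ft_force: [-0.0, 0.2, -3.3]
finger_gap: 61.1
```

apply_moves(series=[[0.5,[0,0,0],0],[0.5,[0,0,0],0],[0.5,[0,0,0],0],[0.5,[0,0,0],0]])

```text
time: 5.12
tool_pos: [644.5, -257.6, 40.0]
tcp_rot: [179.9, 0.2, 155.3]
ft_force: [0.2, -0.3, -3.4]
finger_gap: 61.2
```

apply_moves(series=[[0.4,[0,0,0.02],0],[0.4,[0,0,0.05],0],[0.4,[0,0,0.08],0],[0.4,[0,0,0.08],0],[0.4,[0,0,0.08],0]])

```text
time: 5.75
tool_pos: [644.2, -257.4, 119.6]
tcp_rot: [179.9, 0.1, 155.3]
ft_force: [-0.8, -0.2, -4.0]
finger_gap: 61.0
```

apply_moves(series=[[0.4,[-0.002,0.04,0],0],[0.4,[-0.004,0.09,0],0],[0.4,[-0.006,0.14,0],0],[0.4,[-0.007,0.17,0],0],[0.4,[-0.008,0.19,0],0]])

```text
time: 6.38
tool_pos: [634.9, -65.6, 117.6]
tcp_rot: [180.0, -0.0, 155.4]
ft_force: [0.5, 0.4, -3.4]
finger_gap: 61.0
```

apply_moves(series=[[0.4,[0,0.04,0],0],[0.4,[0.001,0.07,0],0],[0.4,[0.001,0.088,0],0],[0.4,[0.001,0.088,0],0],[0.4,[0.001,0.088,0],0]])

```text
time: 7.0
tool_pos: [635.9, 21.3, 117.3]
tcp_rot: [-180.0, -0.0, 155.3]
ft_force: [0.6, -0.6, -4.5]
finger_gap: 60.8
```

```bash
python3 st.py; python3 - <<'E'
from h import *
p=optics.snapshot('side'); cv2.imwrite('pics/s2.png',p['color'])
q=optics.snapshot('scene'); cv2.imwrite('pics/s2b.png',q['color'])
cv2.imwrite('pics/s2.png',np.hstack([cv2.resize(p['color'][100:292,100:356],(400,300)),cv2.resize(q['color'][90:282,150:406],(400,300))]))
E
```

```text
[635.9  21.1 117.4] [-180.    -0.   155.3] [-0.6 -0.8 -4.8] 61.1
[635.9  21.1 117.5] [-180.    -0.   155.3] [-0.   0.6 -3.4] 61.5
```

View pics/s2.png

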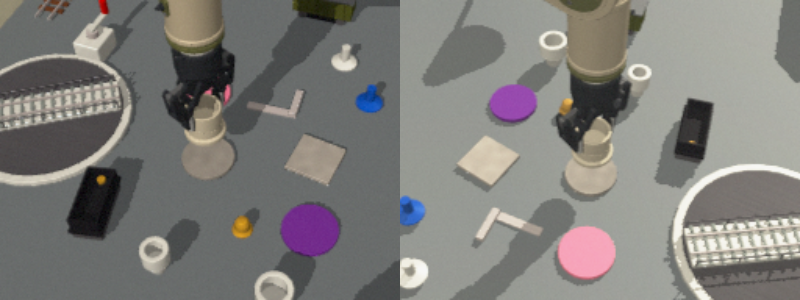

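The base is held upright above the grey disc. Lowering it.

apply_moves(series=[[0.4,[0,0.002,-0.03],0],[0.4,[0,0.002,-0.05],0],[0.4,[0,0.002,-0.06],0],[0.4,[0,0.002,-0.065],0],[0.4,[0,0.002,-0.067],0]])

```text
time: 7.82
tool_pos: [636.3, 23.3, 50.9]
tcp_rot: [180.0, 0.0, 155.3]
ft_force: [0.0, -0.3, -4.3]
finger_gap: 61.1
```

apply_moves(series=[[0.4,[0,0,0],0],[0.4,[0,0,0],0]])

```text
time: 8.07
tool_pos: [637.0, 23.3, 51.8]
tcp_rot: [179.9, 0.1, 155.3]
ft_force: [0.5, -0.2, -4.2]
finger_gap: 60.9
```

Force still shows just the carried weight, so there is no contact yet; a bit lower.

apply_moves(series=[[0.4,[0,0,-0.001],0],[0.4,[0,0,-0.002],0],[0.4,[0,0,-0.002],0]])

```text
time: 8.45
tool_pos: [636.8, 23.3, 49.7]
tcp_rot: [180.0, 0.1, 155.3]
ft_force: [-0.4, 0.3, -4.2]
finger_gap: 60.7
```

apply_moves(series=[[0.4,[0,0,-0.001],0],[0.4,[0,0,-0.002],0],[0.4,[0,0,-0.002],0]])

```text
time: 8.82
tool_pos: [637.0, 23.3, 49.1]
tcp_rot: [180.0, 0.1, 155.3]
ft_force: [-6.8, -0.4, 7.2]
finger_gap: 61.1
```

Contact. Releasing and lifting.

apply_moves(series=[[0.7,[0,0,0],0],[1,[0,0,0],0],[1,[0,0,0],0],[1,[0,0,0.03],0],[1,[0,0,0.06],0]])

```text
time: 9.45
tool_pos: [636.8, 23.3, 109.4]
tcp_rot: [180.0, 0.0, 155.3]
ft_force: [1.8, 0.1, 0.5]
finger_gap: 85.2
```

apply_moves(series=[[1,[0,0,0.05],0],[1,[0,0,0.1],0],[1,[-0.05,0.06,0.11],0],[1,[-0.08,0.1,0.11],0],[1,[-0.1,0.12,0.11],0]])

```text
time: 10.07
tool_pos: [535.5, 145.4, 220.2]
tcp_rot: [179.9, 0.1, 155.4]
ft_force: [0.3, -0.2, 1.1]
finger_gap: 85.1
```

```bash
python3 st.py; python3 - <<'E'
from h import *
for n in ['scene','side']:
    p=optics.snapshot(n); cv2.imwrite(f'pics/{n}3.png',p['color'])
    for d in spotter.masks_of(p,'base')[:3]: 
        v,u=np.nonzero(d['mask']); x,a,b=fit(p,'base',d['mask'],[636,23],10); print(n,d['p'],u.mean(),v.mean(),x,a,b)
E
```

```text
[533.7 147.5 219.9] [179.9  -0.  155.5] [ 2.3  2.5 -0.5] 85.1
[535.2 145.8 219.9] [179.9   0.  155.5] [-0.1  0.6  0.1] 85.6
scene 0.75 273.036974789916 195.07226890756303 [639.17408688  22.82159917] 571.5 666.9749885778874
side 0.77 232.56038647342996 199.51207729468598 [628.45954165  37.47213711] 406.0 704.9422297230922
```

View pics/side3.png

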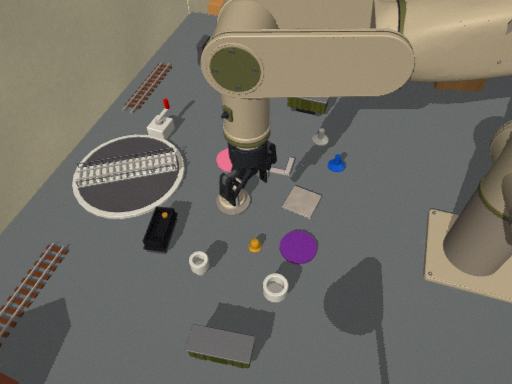

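The base stands on the grey disc at (233,200) in the side view, partly hidden by the gripper. Next the hopper.

apply_moves(series=[[1,[-0.035,0.042,0],0],[1,[-0.07,0.085,0],0],[1,[-0.093,0.115,0],0],[1,[-0.093,0.115,0],0],[1,[-0.093,0.115,0],0]])

```text
time: 11.0
tool_pos: [445.4, 256.9, 219.5]
tcp_rot: [180.0, 0.1, 155.2]
ft_force: [-0.1, 0.8, -0.8]
finger_gap: 85.6
```

```bash
python3 st.py; python3 wf.py w3 hopper 0 442 260;  python3 - <<'E'
from h import *
for n in ['scene','side']:
    p=optics.snapshot(n); cv2.imwrite(f'pics/{n}4.png',p['color'])
    for d in spotter.masks_of(p,'base')[:3]: 
        v,u=np.nonzero(d['mask']); x,a,b=fit(p,'base',d['mask'],[636,23],10); print(n,d['p'],u.mean(),v.mean(),x,a,b)
E
```

```text
[445.4 256.7 219.5] [1.800e+02 1.000e-01 1.552e+02] [0.  0.  0.1] 85.3
[445.5 256.6 219.5] [1.800e+02 1.000e-01 1.552e+02] [-0.2  0.   0.4] 85.5
[445.4 256.6 219.5] [1.7998e+02 9.0000e-02 1.5515e+02]
0.83 (np.float64(258.0), np.float64(163.0)) [440.7 261.6] 3225.5 3401.510233984445
scene 0.66 273.07781456953643 194.9685430463576 [639.15225872  23.31443221] 581.0 666.6947979882825
side 0.57 231.25801749271136 193.42565597667638 [636.5863704   24.28859082] 667.5 694.4311410224764
```

View pics/w3.png

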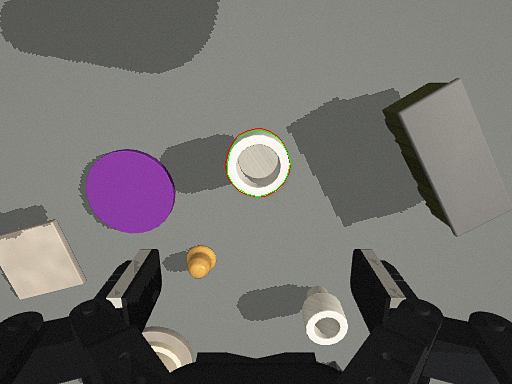

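View pics/scene4.png

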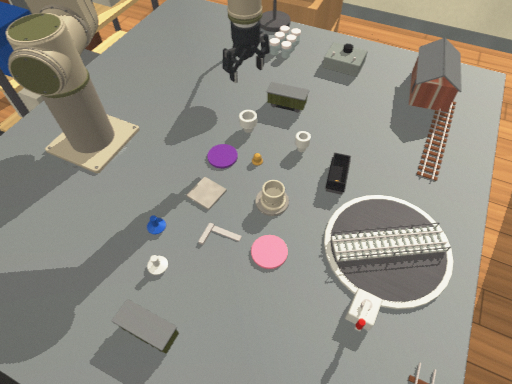

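Base confirmed at about (637,23.5), in the middle of the round disc (scene (273,195)). The hopper is at (258,163) in the wrist view, with good overlay. Descending.

apply_moves(series=[[1,[-0.004,0.004,-0.05],0],[1,[-0.004,0.004,-0.1],0],[1,[-0.004,0.004,-0.13],0],[1,[-0.004,0.004,-0.14],0],[1,[-0.004,0.004,-0.14],0]])

```text
time: 12.02
tool_pos: [440.8, 261.2, 79.7]
tcp_rot: [180.0, 0.1, 155.2]
ft_force: [-0.9, -0.7, 0.4]
finger_gap: 85.4
```

```bash
python3 st.py
```

```text
[441.6 261.6  80.7] [1.799e+02 1.000e-01 1.552e+02] [ 0.9  0.  -0.1] 85.3
[442.  261.8  81.3] [179.9   0.2 155.2] [-0.3  0.   0. ] 86.1
```

apply_moves(series=[[1,[0,-0.001,-0.02],0],[1,[0,-0.001,-0.035],0],[0.7,[0,-0.001,-0.036],0],[0.6,[0,-0.001,-0.036],0],[0.5,[0,-0.001,-0.036],0]], grip_force=30)

```text
time: 12.75
tool_pos: [442.4, 261.0, 45.9]
tcp_rot: [179.8, 0.2, 155.2]
ft_force: [0.1, -0.7, -1.3]
finger_gap: 56.5
```

apply_moves(series=[[0.4,[0,0,0],0],[0.4,[0,0,0],0],[0.4,[0,0,0],0]])

```text
time: 13.12
tool_pos: [442.3, 261.0, 45.9]
tcp_rot: [179.8, 0.2, 155.2]
ft_force: [-0.1, 0.5, -2.6]
finger_gap: 55.9
```

apply_moves(series=[[0.4,[0,0,0.02],0],[0.4,[0,0,0.06],0],[0.4,[0,0,0.12],0],[0.4,[0,0,0.15],0],[0.4,[0,0,0.15],0]])

```text
time: 13.75
tool_pos: [444.2, 261.8, 199.2]
tcp_rot: [179.5, 0.4, 155.2]
ft_force: [0.4, 1.1, -2.0]
finger_gap: 56.4
```

apply_moves(series=[[0.4,[0.035,-0.043,0],0],[0.4,[0.07,-0.086,0],0],[0.4,[0.105,-0.13,0],0],[0.4,[0.13,-0.16,0],0],[0.4,[0.15,-0.18,0],0]])

```text
time: 14.38
tool_pos: [593.9, 79.9, 196.2]
tcp_rot: [179.7, 0.3, 155.1]
ft_force: [-0.1, 1.2, -1.0]
finger_gap: 56.2
```

apply_moves(series=[[0.4,[0.025,-0.03,-0.01],0],[0.4,[0.043,-0.058,-0.02],0],[0.4,[0.043,-0.058,-0.03],0],[0.4,[0.043,-0.058,-0.03],0],[0.4,[0.043,-0.058,-0.03],0]])

```text
time: 15.0
tool_pos: [636.3, 22.8, 165.8]
tcp_rot: [179.7, 0.2, 155.2]
ft_force: [0.2, 0.1, -1.3]
finger_gap: 56.3
```

```bash
cat > two.py <<'E'
from h import *
import sys
p=optics.snapshot('side'); q=optics.snapshot('scene')
a=[float(v) for v in sys.argv[2:4]] if len(sys.argv)>3 else [637,23.5]
def crop(p):
    u,v=proj(p,[[a[0],a[1],80]])[0].astype(int); y=min(max(v-72,0),384-144); x=min(max(u-96,0),512-192); return cv2.resize(p['color'][y:y+144,x:x+192],(400,300),interpolation=cv2.INTER_CUBIC)
cv2.imwrite(f'pics/{sys.argv[1]}.png',np.hstack([crop(p),crop(q)]))
E
python3 st.py; python3 two.py t5
```

```text
[636.6  22.8 166.4] [179.6   0.3 155.2] [ 0.1  0.3 -1.7] 56.4
[636.9  22.8 166.7] [179.6   0.3 155.2] [-0.5  0.1 -1.8] 56.0
```

View pics/t5.png

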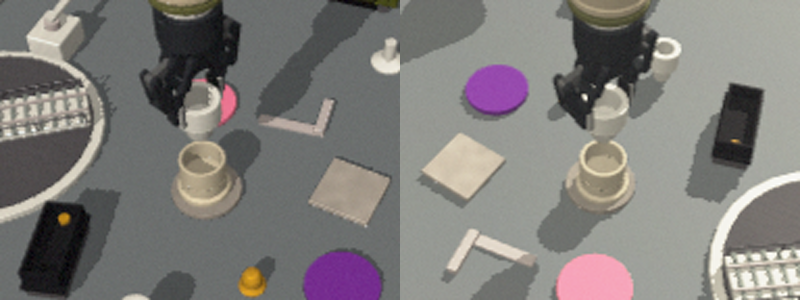

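The hopper hangs level above the base. Lowering.

apply_moves(series=[[0.4,[0,0.001,-0.03],0],[0.4,[0,0.001,-0.05],0],[0.4,[0,0.001,-0.06],0],[0.4,[0,0.001,-0.066],0],[0.4,[0,0.001,-0.068],0]])

```text
time: 15.82
tool_pos: [637.3, 23.5, 99.1]
tcp_rot: [179.6, 0.3, 155.2]
ft_force: [-0.5, 0.3, -2.0]
finger_gap: 56.3
```

apply_moves(series=[[0.4,[0,0,-0.002],0],[0.4,[0,0,-0.004],0],[0.4,[0,0,-0.006],0],[0.4,[0,0,-0.006],0]])

```text
time: 16.32
tool_pos: [637.2, 23.5, 93.0]
tcp_rot: [179.6, 0.3, 155.2]
ft_force: [-0.2, 0.1, -0.7]
finger_gap: 56.5
```

apply_moves(series=[[0.4,[0,0,-0.001],0],[0.4,[0,0,-0.002],0],[0.4,[0,0,-0.003],0],[0.4,[0,0,-0.003],0]])

```text
time: 16.82
tool_pos: [637.1, 23.5, 89.8]
tcp_rot: [179.6, 0.3, 155.2]
ft_force: [0.6, -0.4, -1.5]
finger_gap: 56.1
```

apply_moves(series=[[0.4,[0,0,-0.001],0],[0.4,[0,0,-0.002],0],[0.4,[0,0,-0.002],0]])

```text
time: 17.2
tool_pos: [637.2, 23.5, 87.9]
tcp_rot: [179.6, 0.3, 155.2]
ft_force: [-0.2, 0.3, -1.1]
finger_gap: 56.1
```

apply_moves(series=[[0.4,[0,0,-0.001],0],[0.4,[0,0,-0.002],0],[0.4,[0,0,-0.002],0]])

```text
time: 17.58
tool_pos: [637.4, 23.5, 87.7]
tcp_rot: [179.6, 0.3, 155.2]
ft_force: [-7.2, 0.4, 11.0]
finger_gap: 56.7
```

```bash
python3 st.py; python3 two.py t6
```

```text
[637.4  23.5  87.7] [179.6   0.3 155.2] [-7.  -0.3 11.1] 56.2
[637.4  23.5  87.7] [179.6   0.3 155.2] [-7.7  0.7 10.8] 56.5
```

View pics/t6.png

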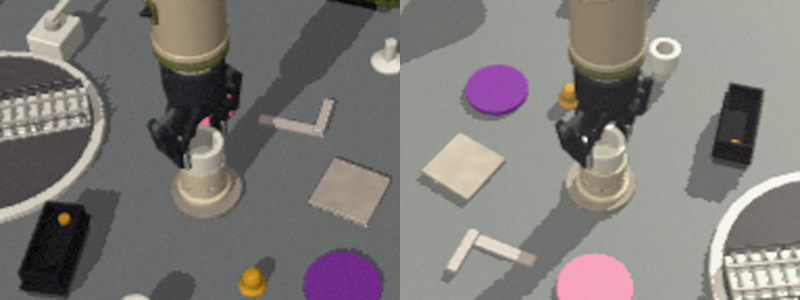

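Contact came at the predicted seated height (TCP z 87.7, predicted 88). Release and lift.

apply_moves(series=[[0.75,[0,0,0],0],[1,[0,0,0],0],[1,[0,0,0],0],[1,[0,0,0.03],0],[1,[0,0,0.07],0]])

```text
time: 18.4
tool_pos: [636.1, 23.5, 156.5]
tcp_rot: [179.7, 0.2, 155.2]
ft_force: [0.6, 0.4, 0.1]
finger_gap: 85.3
```

apply_moves(series=[[1,[0,0,0.05],0],[1,[0,0.04,0.07],0],[1,[0,0.1,0.07],0],[1,[0,0.16,0.07],0],[1,[0,0.21,0.07],0]])

```text
time: 19.02
tool_pos: [635.8, 235.7, 226.4]
tcp_rot: [179.7, 0.1, 155.2]
ft_force: [1.3, -0.3, -0.6]
finger_gap: 85.3
```

```bash
python3 st.py;python3 two.py t7; python3 wf.py w4 sleeve 0 636 252
```

```text
[634.6 241.9 226.1] [179.5   0.  155.4] [-3.2  2.8  0.2] 85.4
[634.9 238.9 226. ] [1.796e+02 1.000e-01 1.555e+02] [ 0.3 -0.4  0.5] 85.3
[636.  233.2 226.1] [1.7975e+02 1.4000e-01 1.5521e+02]
0.92 (np.float64(272.0), np.float64(159.0)) [635.1 253.1] 1925.0 2111.738461981993
0.49 (np.float64(98.0), np.float64(217.0)) [624.2  55.9] 4570.5 2435.0630067989114
```

View pics/t7.png

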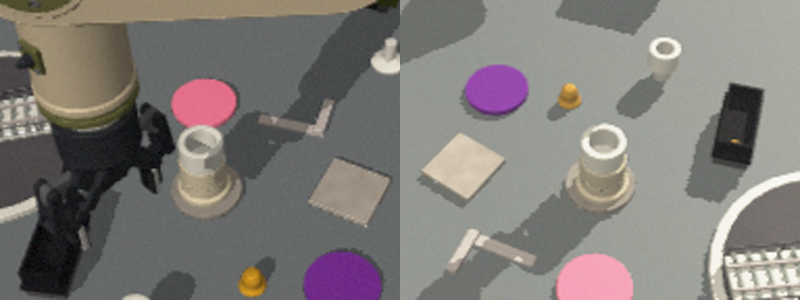

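View pics/w4.png

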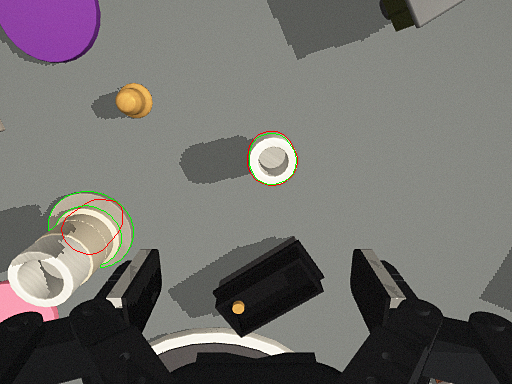

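Hopper seated level on the base (side crop (200,150)). The sleeve is at (272,159) in the wrist view, with good overlay.

apply_moves(series=[[0.9,[0,0.01,-0.04],0],[0.9,[0,0.0195,-0.09],0],[0.9,[0,0.0195,-0.13],0],[0.9,[0,0.0195,-0.14],0],[0.9,[0,0.0195,-0.14],0]])

```text
time: 19.95
tool_pos: [636.5, 250.9, 86.6]
tcp_rot: [179.8, 0.1, 155.1]
ft_force: [0.8, 0.2, 0.6]
finger_gap: 76.9
```

```bash
python3 st.py; python3 - <<'E'
from h import *
for n in ['scene','side']:
    p=optics.snapshot(n)
    for d in spotter.masks_of(p,'hopper')[:3]: 
        v,u=np.nonzero(d['mask']); x,a,b=fit(p,'hopper',d['mask'],[636,23],42); print(n,d['p'],u.mean(),v.mean(),x,a,b)
E
```

```text
[637.5 251.4  88.2] [179.7   0.2 155.1] [-0.2 -0.5  1.2] 76.5
[638.  251.8  89.1] [179.6   0.3 155.1] [-0.6 -0.1  0.3] 76.8
scene 0.75 218.31594202898552 232.60289855072463 [ 578.15404871 -176.25043486] 527.5 550.7438789758598
scene 0.65 268.6666666666667 206.91164658634537 [658.63368046 -39.60294345] 513.0 499.32166926702484
scene 0.59 273.1460396039604 184.0470297029703 [637.63616172  24.1658196 ] 382.5 469.20890373783186
side 0.65 230.73584905660377 185.50943396226415 [631.1335596   34.32252014] 195.5 493.14326293591876
```

apply_moves(series=[[0.9,[-0.002,0.001,-0.02],0],[0.9,[-0.002,0.001,-0.04],0],[0.8,[-0.002,0.001,-0.045],0],[0.6,[-0.002,0.001,-0.045],0],[0.45,[-0.002,0.001,-0.045],0]])

```text
time: 20.88
tool_pos: [635.8, 253.3, 43.8]
tcp_rot: [179.6, 0.3, 155.1]
ft_force: [-0.2, 0.2, -1.0]
finger_gap: 45.6
```

apply_moves(series=[[0.3,[0,0,0],0],[0.3,[0,0,0],0],[0.3,[0,0,0],0],[0.3,[0,0,0],0]])

```text
time: 21.38
tool_pos: [635.8, 253.4, 43.9]
tcp_rot: [179.6, 0.3, 155.1]
ft_force: [-0.5, 1.0, -1.1]
finger_gap: 45.5
```

apply_moves(series=[[0.3,[0,0,0.02],0],[0.3,[0,0,0.06],0],[0.3,[0,0,0.12],0],[0.3,[0,0,0.17],0],[0.3,[0,0,0.18],0]])

```text
time: 22.0
tool_pos: [638.4, 254.2, 232.0]
tcp_rot: [179.2, 0.8, 155.1]
ft_force: [-0.4, -0.4, -0.6]
finger_gap: 45.6
```

apply_moves(series=[[0.3,[0,-0.05,0],0],[0.3,[0,-0.11,0],0],[0.3,[-0.001,-0.16,0],0],[0.3,[-0.001,-0.2,0],0],[0.3,[-0.001,-0.22,0],0]])

```text
time: 22.62
tool_pos: [637.0, 32.1, 232.0]
tcp_rot: [179.2, 0.7, 155.0]
ft_force: [-0.2, -0.7, -1.6]
finger_gap: 45.5
```

apply_moves(series=[[0.3,[0,-0.01,-0.01],0],[0.3,[0,-0.01,-0.03],0],[0.3,[0,-0.01,-0.03],0],[0.3,[0,-0.01,-0.03],0]])

```text
time: 23.12
tool_pos: [636.7, 23.3, 201.3]
tcp_rot: [179.2, 0.7, 155.1]
ft_force: [0.2, 0.3, -1.6]
finger_gap: 45.7
```

```bash
python3 st.py;python3 two.py t8 637 23.5
```

```text
[637.1  23.2 202.1] [179.2   0.7 155.1] [ 0.2 -0.9 -0.4] 45.7
[637.3  22.9 202.5] [179.2   0.8 155.1] [ 1.  -1.5 -1.1] 45.4
```

View pics/t8.png

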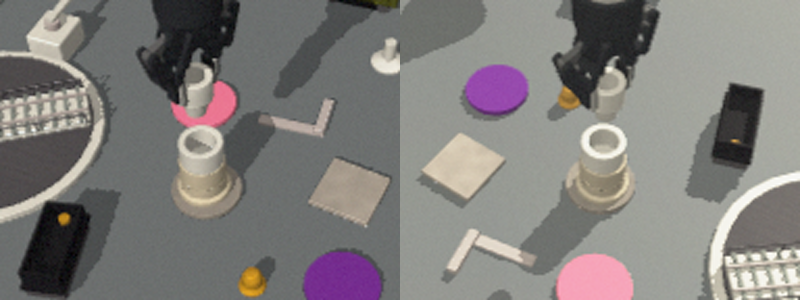

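apply_moves(series=[[0.3,[0,0,-0.025],0],[0.3,[0,0,-0.045],0],[0.3,[0,0,-0.06],0],[0.3,[0,0,-0.067],0],[0.3,[0,0,-0.068],0]])

```text
time: 23.95
tool_pos: [637.2, 22.6, 134.2]
tcp_rot: [179.2, 0.8, 155.1]
ft_force: [-0.3, -0.2, -1.3]
finger_gap: 45.8
```

apply_moves(series=[[0.3,[0,0,-0.002],0],[0.3,[0,0,-0.004],0],[0.3,[0,0,-0.006],0],[0.3,[0,0,-0.007],0],[0.3,[0,0,-0.007],0]])

```text
time: 24.58
tool_pos: [637.1, 22.6, 127.2]
tcp_rot: [179.2, 0.8, 155.0]
ft_force: [-0.2, -0.3, -1.6]
finger_gap: 45.5
```

apply_moves(series=[[0.3,[0,0.0005,-0.001],0],[0.3,[0,0.0005,-0.002],0],[0.3,[0,0.0005,-0.003],0],[0.3,[0,0.0005,-0.003],0]])

```text
time: 25.08
tool_pos: [637.1, 23.1, 124.1]
tcp_rot: [179.2, 0.7, 155.1]
ft_force: [0.2, 0.1, -1.9]
finger_gap: 45.7
```

apply_moves(series=[[0.3,[0,0,-0.001],0],[0.3,[0,0,-0.002],0],[0.3,[0,0,-0.002],0]])

```text
time: 25.45
tool_pos: [636.9, 23.1, 121.9]
tcp_rot: [179.2, 0.7, 155.1]
ft_force: [0.5, -0.2, -0.7]
finger_gap: 45.2
```

apply_moves(series=[[0.3,[0,0,-0.001],0],[0.3,[0,0,-0.0015],0],[0.3,[0,0,-0.0015],0]])

```text
time: 25.82
tool_pos: [637.2, 23.0, 121.0]
tcp_rot: [179.2, 0.8, 155.1]
ft_force: [-1.3, -0.6, 3.2]
finger_gap: 45.8
```

apply_moves(series=[[0.7,[0,0,0],0],[0.9,[0,0,0],0],[0.9,[0,0,0],0],[0.9,[0,0,0.03],0],[0.9,[0,0,0.08],0]])

```text
time: 26.45
tool_pos: [635.4, 23.1, 198.9]
tcp_rot: [179.3, 0.5, 155.1]
ft_force: [1.1, -0.1, -0.1]
finger_gap: 76.7
```

apply_moves(series=[[0.9,[0,0,0.03],0],[0.9,[-0.03,-0.05,0.03],0],[0.9,[-0.06,-0.1,0.03],0],[0.9,[-0.09,-0.15,0.03],0],[0.9,[-0.11,-0.18,0.03],0]])

```text
time: 27.08
tool_pos: [524.0, -158.9, 228.9]
tcp_rot: [179.3, 0.5, 155.0]
ft_force: [1.2, -0.7, 0.4]
finger_gap: 77.0
```

```bash
python3 st.py;python3 two.py t9 637 23.5
```

```text
[ 522.5 -161.7  228.9] [179.5   0.5 154.9] [ 1.6 -3.6 -0.3] 76.8
[ 523.8 -159.8  229. ] [179.4   0.5 154.8] [ 0.6  0.4 -0.6] 76.7
```

View pics/t9.png

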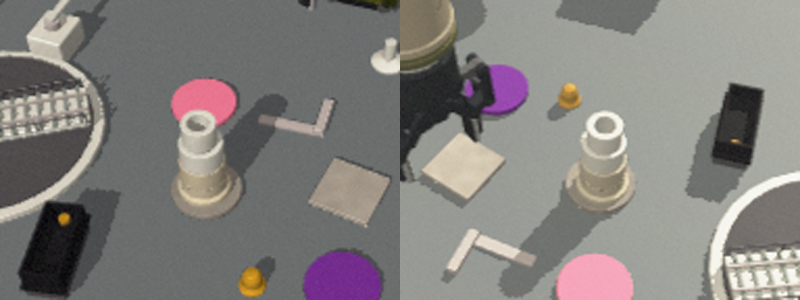

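The sleeve is seated level. On to the cap.

apply_moves(series=[[0.6,[-0.027,-0.05,0],0],[0.6,[-0.055,-0.1,0],0],[0.6,[-0.07,-0.126,0],0],[0.6,[-0.07,-0.126,0],0],[0.6,[-0.07,-0.126,0],0]])

```text
time: 27.9
tool_pos: [456.3, -282.1, 228.9]
tcp_rot: [179.2, 0.5, 155.0]
ft_force: [0.9, -0.2, -0.0]
finger_gap: 51.0
```

```bash
python3 st.py; python3 wf.py w5 cap 0 453 -286;  python3 - <<'E'
from h import *
for n in ['scene','side']:
    p=optics.snapshot(n)
    for q,z in [('hopper',42),('sleeve',78)]:
      for d in spotter.masks_of(p,q)[:3]: 
        v,u=np.nonzero(d['mask']); x,a,b=fit(p,q,d['mask'],[636,23],z); print(n,q,d['p'],u.mean(),v.mean(),x,a,b)
E
```

```text
[ 456.4 -281.9  228.9] [179.3   0.5 155.1] [-0.3  0.1  0.3] 51.2
[ 456.3 -281.9  228.9] [179.3   0.5 155.1] [ 1.3  0.9 -0.1] 51.1
[ 456.2 -282.   229. ] [179.27   0.5  155.07]
0.75 (np.float64(248.0), np.float64(155.0)) [ 453.5 -285.7] 1744.5 1773.9761503521586
scene hopper 0.72 273.7189189189189 189.14594594594595 [643.23199802  14.25527658] 249.0 474.212953369366
scene sleeve 0.82 273.82666666666665 176.38333333333333 [638.2416646   24.62658229] 277.5 354.3249449876603
scene sleeve 0.67 273.41690962099125 201.69679300291546 [669.46028569 -47.81804557] 353.5 378.6193980004173
side hopper 0.64 230.9712918660287 186.0622009569378 [633.43111595  29.7673342 ] 282.0 490.7562105974648
side hopper 0.46 236.67605633802816 205.54929577464787 [602.40724234  87.32546648] 500.5 522.6945830837358
side hopper 0.26 232.36193029490616 199.46648793565683 [612.11824436  74.58886267] 397.5 514.9803926772438
side sleeve 0.75 228.88813559322034 173.0677966101695 [638.98598128  21.02799021] 275.0 367.7083636802854
```

View pics/w5.png

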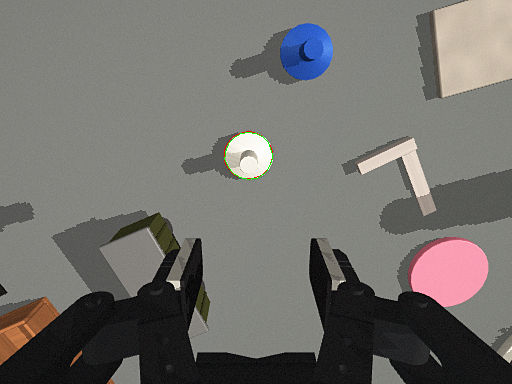

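White cap at (248,155), overlay good; the blue one at (306,51) is left alone.

apply_moves(series=[[0.6,[-0.003,-0.004,-0.05],0],[0.6,[-0.003,-0.004,-0.1],0],[0.6,[-0.003,-0.004,-0.14],0],[0.6,[-0.003,-0.004,-0.15],0],[0.6,[-0.003,-0.004,-0.15],0]])

```text
time: 29.02
tool_pos: [452.6, -287.1, 79.4]
tcp_rot: [179.3, 0.5, 155.0]
ft_force: [-0.2, -0.4, 0.8]
finger_gap: 51.2
```

```bash
python3 st.py
```

```text
[ 453.3 -287.7   80.6] [179.3   0.6 155. ] [ 1.1  0.2 -0. ] 51.3
[ 453.8 -288.    81.3] [179.3   0.7 155. ] [-0.4 -0.2  0. ] 51.8
```

apply_moves(series=[[0.6,[0,0.0025,-0.02],0],[0.6,[0,0.0025,-0.04],0],[0.5,[0,0.0025,-0.044],0],[0.3,[0,0.0025,-0.044],0],[0.2,[0,0.0025,-0.044],0]])

```text
time: 29.75
tool_pos: [454.7, -286.4, 38.9]
tcp_rot: [179.4, 0.8, 155.0]
ft_force: [-0.8, -0.0, 2.1]
finger_gap: 17.3
```

apply_moves(series=[[0.05,[0,0,0],0],[0.05,[0,0,0],0],[0.05,[0,0,0],0],[0.05,[0,0,0],0]])

```text
time: 30.25
tool_pos: [454.7, -286.4, 39.0]
tcp_rot: [179.4, 0.8, 155.0]
ft_force: [0.5, -0.1, 0.8]
finger_gap: 17.1
```

apply_moves(series=[[0.05,[0,0,0.02],0],[0.05,[0,0,0.06],0],[0.05,[0,0,0.12],0],[0.05,[0,0,0.17],0],[0.05,[0,0,0.21],0]])

```text
time: 30.88
tool_pos: [455.0, -286.6, 251.4]
tcp_rot: [179.4, 0.9, 155.0]
ft_force: [0.7, 0.3, -0.1]
finger_gap: 17.0
```

```bash
python3 st.py;python3 two.py t10 453 -286
```

```text
[ 456.7 -287.9  257.5] [179.5   1.3 155. ] [ 1.3 -0.2  4.3] 16.6
[ 456.8 -288.   255.1] [179.5   1.3 155. ] [ 1.4  0.  -0.2] 16.9
```

View pics/t10.png

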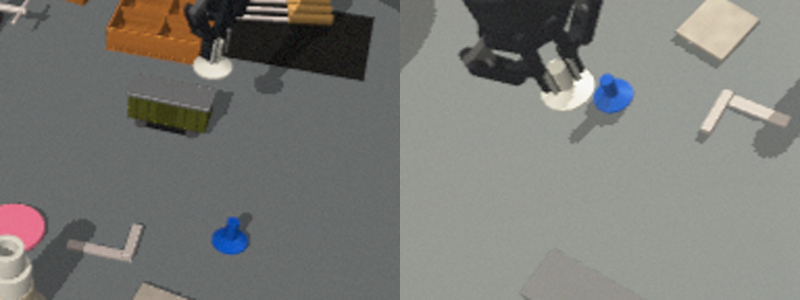

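apply_moves(series=[[0.05,[0.028,0.048,0],0],[0.05,[0.055,0.095,0],0],[0.05,[0.085,0.145,0],0],[0.05,[0.11,0.19,0],0],[0.05,[0.13,0.22,0],0]])

```text
time: 31.7
tool_pos: [584.7, -64.1, 246.9]
tcp_rot: [179.4, 0.7, 155.1]
ft_force: [-0.6, -0.7, -0.1]
finger_gap: 16.8
```

apply_moves(series=[[0.05,[0.02,0.035,0],0],[0.05,[0.04,0.065,0],0],[0.05,[0.051,0.085,-0.01],0],[0.05,[0.051,0.085,-0.02],0],[0.05,[0.051,0.085,-0.02],0]])

```text
time: 32.33
tool_pos: [634.1, 20.2, 224.1]
tcp_rot: [179.6, 0.5, 155.0]
ft_force: [-0.0, -0.8, -0.1]
finger_gap: 17.1
```

```bash
python3 st.py
```

```text
[634.6  19.9 225.4] [179.5   0.6 155. ] [ 0.8 -0.1 -0.6] 16.8
[635.1  19.8 226.3] [179.5   0.6 155. ] [-0.3 -0.5 -0.4] 16.7
```

Lower to just above the rim (TCP ≈ 185) at (638, 23) and look.

apply_moves(series=[[0.05,[0.002,0.002,-0.015],0],[0.05,[0.003,0.003,-0.03],0],[0.05,[0.003,0.003,-0.041],0],[0.05,[0.003,0.003,-0.041],0],[0.05,[0.003,0.003,-0.041],0]])

```text
time: 33.05
tool_pos: [638.3, 22.8, 185.6]
tcp_rot: [179.5, 0.7, 155.0]
ft_force: [-0.4, -0.7, -0.9]
finger_gap: 16.7
```

```bash
python3 st.py; sed 's/,80\]\]/,145]]/' two.py > two2.py; python3 two2.py t11
```

```text
[638.5  22.8 186. ] [179.5   0.7 155. ] [ 0.2 -0.8 -0.8] 16.8
[638.6  22.8 186.2] [179.4   0.7 155. ] [ 0.2 -0.2 -1.2] 17.1
```

View pics/t11.png

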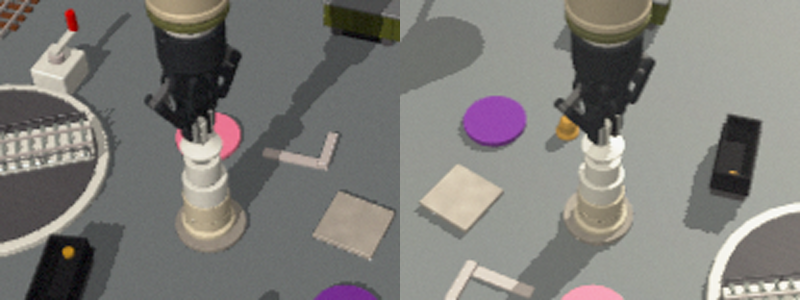

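Cap level and in line above the sleeve. Slow lowering.

apply_moves(series=[[0.05,[0,0,-0.004],0],[0.05,[0,0,-0.008],0],[0.05,[0,0,-0.011],0],[0.05,[0,0,-0.013],0],[0.05,[0,0,-0.013],0]])

```text
time: 33.88
tool_pos: [638.3, 22.8, 172.8]
tcp_rot: [179.5, 0.7, 155.0]
ft_force: [-0.5, -0.1, 0.1]
finger_gap: 17.0
```

apply_moves(series=[[0.05,[0,0,-0.001],0],[0.05,[0,0,-0.003],0],[0.05,[0,0,-0.004],0],[0.05,[0,0,-0.004],0]])

```text
time: 34.38
tool_pos: [638.3, 22.8, 168.6]
tcp_rot: [179.5, 0.7, 155.0]
ft_force: [0.2, 0.6, -3.0]
finger_gap: 16.4
```

apply_moves(series=[[0.05,[0,0,-0.001],0],[0.05,[0,0,-0.002],0],[0.05,[0,0,-0.002],0]])

```text
time: 34.75
tool_pos: [638.4, 22.8, 167.0]
tcp_rot: [179.5, 0.7, 155.0]
ft_force: [-1.1, 0.3, 1.8]
finger_gap: 16.8
```

Contact at the predicted 167. Release gently, then rise.

apply_moves(series=[[0.3,[0,0,0],0],[0.45,[0,0,0],0],[0.45,[0,0,0],0],[0.45,[0,0,0.02],0],[0.45,[0,0,0.06],0]])

```text
time: 35.38
tool_pos: [637.2, 22.8, 226.6]
tcp_rot: [179.5, 0.5, 155.0]
ft_force: [1.1, 0.3, 1.0]
finger_gap: 38.5
```

apply_moves(series=[[0.45,[0,0,0.04],0],[0.45,[-0.03,0.05,0.05],0],[0.45,[-0.06,0.1,0.05],0],[0.45,[-0.08,0.15,0.05],0],[0.45,[-0.1,0.2,0.05],0]])

```text
time: 36.0
tool_pos: [536.7, 224.4, 278.8]
tcp_rot: [179.4, 0.6, 155.0]
ft_force: [0.2, -0.2, 0.6]
finger_gap: 38.4
```

apply_moves(series=[[0.45,[-0.02,0.04,0],0],[0.45,[-0.04,0.08,0],0],[0.45,[-0.04,0.08,0],0],[0.45,[-0.04,0.08,0],0]])

```text
time: 36.5
tool_pos: [497.0, 304.3, 280.0]
tcp_rot: [179.4, 0.7, 155.0]
ft_force: [0.2, 0.2, -0.0]
finger_gap: 38.4
```

```bash
python3 st.py; cat > fin.py <<'E'
from h import *
T=[]
for n in ['side','scene']:
    p=optics.snapshot(n); im=p['color']; cv2.imwrite(f'pics/{n}_fin.png',im)
    u,v=proj(p,[[637,23.5,90]])[0].astype(int); y=max(v-50,0);x=u-66
    for ov in (0,1):
        c=cv2.resize(im[y:y+100,x:x+133],(399,300),interpolation=cv2.INTER_CUBIC)
        if ov:
            for q,z in [('base',10),('hopper',42),('sleeve',78),('cap',128)]:
                for h in proj(p,pts(q,637,23.5,z)).reshape(-1,48,2)[-2:]: cv2.polylines(c,[((h-[x,y]+.5)*3).astype(np.int32)],True,(0,0,255),1)
        T.append(c)
cv2.imwrite('pics/fin.png',np.vstack([np.hstack(T[:2]),np.hstack(T[2:])]))
E
python3 fin.py
```

```text
[497.2 303.8 279.7] [179.4   0.7 155. ] [-0.3 -0.4 -1. ] 38.4
[497.3 303.5 279.4] [179.4   0.6 154.9] [-0.4  0.1 -0.4] 38.4
```

View pics/fin.png

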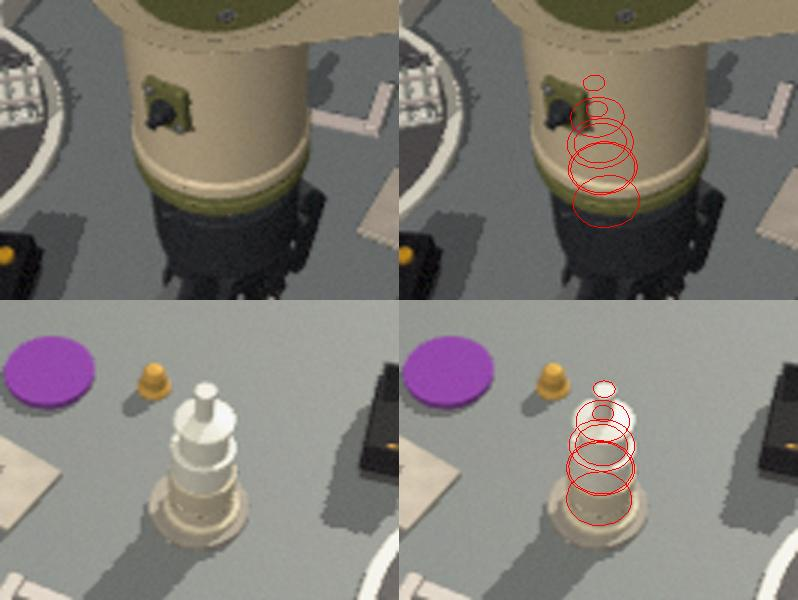

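View pics/scene_fin.png

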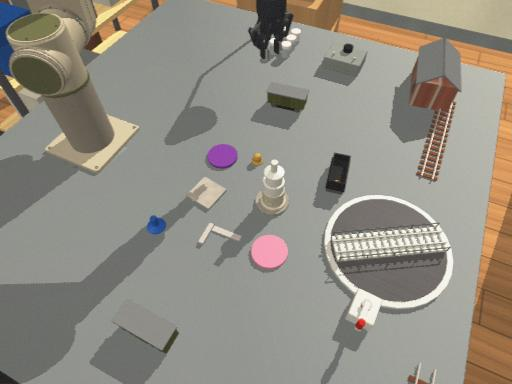

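The scene view shows the tower stacked straight and matching the model. The arm hides it in the side view, so I clear it for a second check.

apply_moves(series=[[0.45,[-0.03,-0.03,0],0],[0.45,[-0.06,-0.06,0],0],[0.45,[-0.09,-0.09,0],0],[0.45,[-0.09,-0.09,0],0],[0.45,[-0.09,-0.09,0],0]])

```text
time: 37.33
tool_pos: [408.0, 213.1, 279.5]
tcp_rot: [179.4, 0.7, 154.8]
ft_force: [-0.4, 0.7, 1.0]
finger_gap: 38.4
```

```bash
python3 st.py; python3 fin.py
```

```text
[408.1 213.4 279.4] [179.4   0.6 154.8] [0.2 0.2 0.2] 38.5
[408.  213.6 279.3] [179.4   0.6 154.9] [0.5 0.4 0.2] 38.1
```

View pics/fin.png

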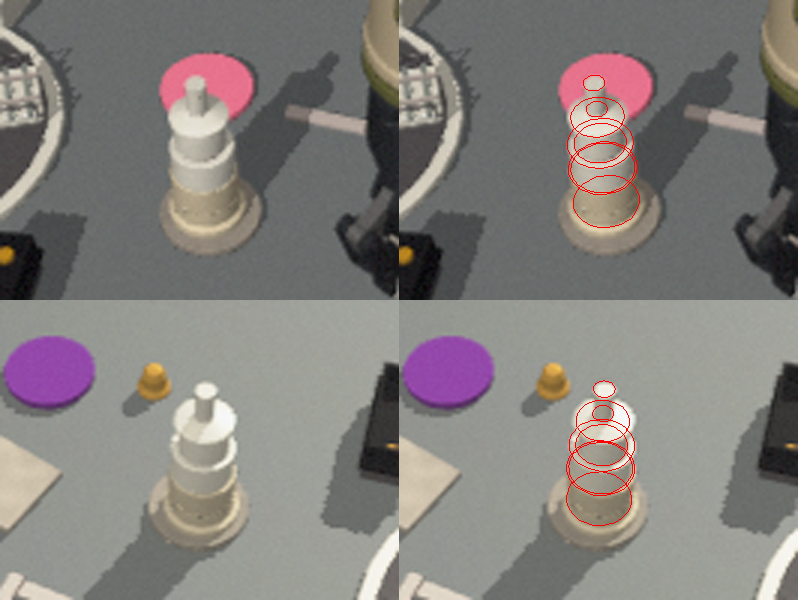

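Both views show the tower coaxial and level, at model height (pipe top at (196,82) in the side crop, model (194,83)). Handing in.

```bash
python3 -c "
from bench import hand_in
print(hand_in())"
```

```text
the job is handed in; nothing more can be done
None
```

The coaling tower stands on the round grey pad. I put up base, hopper, sleeve and cap in that order and handed the job in at about 37.5 s of the 122 s allowed; no verdict is reported.

- **Seating:** each part above the base made light contact (11 N or less) within 1 mm of its predicted seated height.
- **Final pictures:** in the side and scene views the four parts look level and in line, and match the overlaid model to about a pixel. The base is within about 2 mm of the pad centre, so nothing overhangs.
- **Bystanders:** I saw no sign that either van, the tender, the dome, the square or the blue cap moved. I judged that by eye and did not measure it. The gripper ended well clear and touching nothing.
- **Disagreements:** the network fits of the base, hopper and sleeve in the stack were up to about 16 mm off, and several reports were wrong objects. Much of each part was hidden there, so I relied on the gripper positions and the overlay instead. Tool tilt crept to about 1.5° while carrying, but the parts settled level on release.

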